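# Turn the revolving tray to bring the ramekin to the candy bowl

### The arm

A 6-joint arm with a two-finger parallel gripper is mounted at the origin on the work surface. World frame = base frame: x ahead of the robot, y to its left, z up, the work surface at z = 0. Lengths are in m, angles in degrees, forces in N, time in s.
With the tool pointing down it reaches from about 0.275 to 0.775 m from the base axis. Payload 14.6 kg.
Tool frame: the origin (TCP) lies on the centre line of the jaws, within the pads' length; the fingertips stand 11 mm ahead of it and the grasp point (between the pads) lies 8 mm behind it; y points along the fingers, z is the direction in which the jaws open and shut, and the axes are right-handed (so a half turn about y gives the same grasp; the last joint's range is limited). The gripper opens to 85 mm and grips with 20 to 120 N. Pads are 22 mm wide; open, the fingers measure 114 mm over their backs; the gripper's body (76 mm by 85 mm) begins 54 mm behind the grasp point. The pads swing forward as they close: fully open they stand 13 mm farther back than shut.
Start: joints at [-74.731, 15.075, -2.767, 72.158, 0, 81.102], TCP at [0.215, -0.479, 0.242] pointing down, gripper open.
Joint ranges: [-151.79, 151.79], [-50.71, 97.33], [-67.44, 78.34], [-121.81, 120.89], [-77.56, 73.72], [-180, 180]. Speed limits (degrees/s): [108.29, 108.29, 147.25, 159.86, 180, 180].

### API

Orientations are given as a 3x3 rotation matrix whose columns are the frame's x, y, z axes.
In Python, from bench import bot gives the robot as it stands. The module is installed in compiled form; this text tells all that it offers.
- The arm moves only by the tool carry_out, never from a script. Its argument "commands" is a list of rows, each a list of 3 entries, a list of its own where there are three numbers: the shift along the tool's x, y, z in mm, then the turn, a rotation vector about the tool's x, y, z in degrees, then the finger opening in mm, from 0 to 85.4. A call has 1 to 20 rows; each row is the pose to reach, as a shift and turn from the pose commanded when the call began, along the tool's axes at that moment; what a row does not reach only later rows make up. A row lasts 1/10 s, in which the tool goes at most 50 mm and 8.59 degrees, less where a joint would pass 70% of its speed; a pose out of reach is approached as far as the arm can. A call with a gripper value outside its range is refused whole. The fingers move at their own pace and stop on an object; "newtons" is the grip in N (left out, the last holds). Time passes only in rows, so rows that repeat a pose let the fingers close. It gives the time, the measured TCP pose, the force and the opening at its end, in the units of the state.
- bot.sense(): the state, without advancing time (a new reading comes with each control period).
- bot.capture(name): name is "side" or "top" or "wrist"; returns a dict with "frame" (384x512x3 uint8, blue, green, red), "depth" (384x512 float32, m along the optical axis (not along the pixel's ray), 0 where there is no reading), "fov_y" (degrees; the focal length in pixels is half the picture's height over the tangent of half this angle, whatever the lens; pixels are square), "cx", "cy" (the principal point, pixels), "cam_to_world" (4x4, takes a point from camera to world coordinates). Camera axes: x right, y down, z forward; pixel columns grow to the right and rows downward; lengths in m; the calibration is good to about 2 mm. A picture is of the moment at which its call begins.
- bot.hand_in(): hands the job in, once; it reports no verdict.
The state is a dict: "time": time; "q": joint angles; "joint_vel": joint speeds; "joint_efforts": joint torques, N m; "eef_pos": TCP position; "tcp_rot": TCP orientation; "force": force on the tool from outside, world axes, zero at the start; "torque": the same for the moment, N m; "gripper_width": opening from 0.0 (shut) to 1.0 (fully open).
Only numpy, scipy, OpenCV 4.12 (cv2) and the standard library are available. Lean on these libraries where they do the work, as an engineer would, in place of code of your own. Each camera call takes 0.05 s, during which the arm holds its last target. There are 200 camera calls.

### The job

Candies are about to be served: with one fingertip, push gently on a divider of the revolving brass tray and turn it until the large ramekin standing in it comes round directly in front of the candy bowl, on the line from the middle of the tray to the middle of the bowl, and leave it at rest there. Do not touch or lift the ramekins or the little wooden mould that ride in the tray, and leave the bowl and everything else on the sideboard where it is.

Things in the scene. Friction and masses are not known exactly. Their poses are not given: they have to be found in the camera images.
- tray: Round revolving brass-toned tray, 270 mm across, 4 mm pan floor, outer wall 28 mm high. Origin on the turning axis at the pan's underside, 14 mm above the sideboard; z up. Four equal compartments: +x runs through the middle of the large ramekin's, -x of the empty one; small ramekin and small mould lie at +y and -y, either way round. Inertia 0.013 kg m2, friction 0.1 N m; no stops, no spring.
- tray_hub (a point): Top centre of the round hub in the middle of the tray (64 mm across), on the turning axis, 42 mm above the tray's origin. The tray turns either way; a push of about 1 N at 100 mm from the axis moves it, and it stops within a few degrees when a slow push ends. It sits on a fixed round wooden foot, 170 mm across, 12 mm high.
- empty_compartment (a point): Point on the pan floor (4 mm above the tray's origin, 18 mm above the sideboard) in the middle of the empty compartment, 90 mm from the tray's axis along its -x, opposite the large ramekin. The compartment is a quarter of the tray, free of anything between its two dividers.
- dividers: The cross of four straight upright brass dividers (spokes) fixed in the tray and turning with it; same origin and axes as the tray. They stand at 45, 135, 225 and 315 degrees from x, run from 32 to 131 mm from the axis, are 5 mm thick (6 mm at the rounded top), and reach 34 mm above the origin: 30 mm above the pan floor, 48 mm above the sideboard.
- large_ramekin: The larger of two white fluted ceramic ramekins, 76 mm across, 45 mm high, empty, about 190 g, loose on the pan floor of its compartment, about 86 mm from the tray's axis. Origin at the centre of its underside.
- small_ramekin: The smaller white fluted ceramic ramekin, 56 mm across, 32 mm high, loose in a neighbouring compartment. Origin at the centre of its underside.
- small_mould: Small wooden maamoul mould, 100 mm long, round head 52 mm across and 22 mm thick, lying loose in the other neighbouring compartment. Origin under the middle of its length; x along it towards the head.
- candy_bowl: Clear glass candy bowl with candies and a shut, hinged chrome lid with a ball knob, 130 mm across (147 mm over the hinge), 117 mm high over the knob, loose, about 1 kg. It stands beside the tray, left, right, far left or far right, about 245 mm from the tray's axis. Origin at the centre of its underside.
- tea_caddy: Round metal tea caddy, 87 mm across, 113 mm high, loose beside the tray in one of the same four places. Origin at the centre of its underside.
- saucers: Stack of white saucers, 130 mm across, 40 mm high, beside the tray in one of the same four places. Origin at the centre of its underside.
- mug: Glazed ceramic mug with a handle, 80 mm across without it, 85 mm high, loose beside the tray in one of the same four places. Origin at the centre of its underside.
- tong: Hard silicone serving tong, 190 mm long, 80 mm wide, 14 mm high, lying loose on the sideboard front left. Origin under its middle.
- table_mould: Wooden maamoul mould, 190 mm long, head 72 mm across, 26 mm high, lying loose on the sideboard front right. Origin under its middle.

How it is judged:
By the outcome, as a careful person would: the job done as asked, in the order asked, and still so for the second after the job is handed in, with the robot touching nothing.
It also fails if it takes over 48 s, if anything falls off the work surface, if the arm or the gripper's body presses on something with over 40 N, if the wrist force passes 120 N, or if a joint passes its speed limit or range.

## Working session

There is one attempt and no reset: what is moved stays moved. The work goes in short steps, Python scripts to look and compute and a tool call to move; the robot and the scene stay as the last step left them, time stands still between calls to the robot, and variables do not carry over. Pictures are saved under pics/ and viewed, about 8 in all and at most 12, crops included, and the job is handed in when it is done.

Besides the shell and the picture viewer there is one more tool, called by a JSON object that holds its "fn" and its "kwargs", one argument or row to a line. carry_out: Moves the arm, as the interface text tells. Its arguments: {"type":"object","properties":{"commands":{"type":"array"},"newtons":{"type":"number"}},"required":["commands"]}

```bash
mkdir -p pics; cat > h.py <<'E'
import numpy as np, cv2
from bench import bot
def cloud(c):
    h,w=c["depth"].shape; f=h/2/np.tan(np.radians(c["fov_y"]/2))
    v,u=np.mgrid[:h,:w]; d=c["depth"].astype(float)
    P=np.stack([(u-c["cx"])/f*d,(v-c["cy"])/f*d,d],-1)
    W=P@c["cam_to_world"][:3,:3].T+c["cam_to_world"][:3,3]; W[d==0]=np.nan
    return W
E
python3 - <<'E'
from h import *
c=bot.capture("top"); np.save("top.npy",cloud(c)); cv2.imwrite("pics/top.png",c["frame"]); cv2.imwrite("pics/top2.png",cv2.resize(c["frame"],(800,600)))
s=bot.sense(); print(s["time"],s["eef_pos"],s["tcp_rot"],s["force"],s["gripper_width"]); print(c["cam_to_world"])
W=cloud(c)
for v in range(20,384,40): print([tuple(np.round(W[v,u],2)) for u in range(30,512,110)])
E
```

```text
0.05 [ 0.21489259 -0.47872917  0.24184307] [[-9.12331589e-01 -2.59503121e-04  4.09452079e-01]
 [-4.09452129e-01  9.78008561e-04 -9.12331079e-01]
 [-1.63694876e-04 -9.99999488e-01 -9.98522209e-04]] [-0.18854187  0.53258563 -0.81751433] 0.9988687369523591
[[-0.02650766 -0.99937191  0.02351886  0.48187022]
 [-0.99962175  0.02667209  0.00670559  0.00638249]
 [-0.00732868 -0.02333221 -0.9997009   1.21057172]
 [ 0.          0.          0.          1.        ]]
[(np.float64(1.31), np.float64(0.99), np.float64(-0.4)), (np.float64(1.31), np.float64(0.51), np.float64(-0.43)), (np.float64(1.15), np.float64(0.01), np.float64(-0.13)), (np.float64(1.31), np.float64(-0.51), np.float64(-0.48)), (np.float64(1.31), np.float64(-1.04), np.float64(-0.52))]
[(np.float64(0.97), np.float64(0.75), np.float64(-0.0)), (np.float64(0.96), np.float64(0.38), np.float64(-0.0)), (np.float64(0.95), np.float64(0.01), np.float64(-0.0)), (np.float64(0.94), np.float64(-0.36), np.float64(-0.0)), (np.float64(0.93), np.float64(-0.73), np.float64(-0.0))]
[(np.float64(0.84), np.float64(0.75), np.float64(0.0)), (np.float64(0.8
[... 1472 characters left out ...]
4(0.02), np.float64(0.52)), (np.float64(0.14), np.float64(-0.33), np.float64(0.0)), (np.float64(0.25), np.float64(-0.46), np.float64(0.4))]
[(np.float64(0.1), np.float64(0.66), np.float64(0.17)), (np.float64(0.03), np.float64(0.4), np.float64(-0.0)), (np.float64(0.25), np.float64(0.02), np.float64(0.6)), (np.float64(0.31), np.float64(-0.11), np.float64(0.77)), (np.float64(0.0), np.float64(-0.69), np.float64(-0.0))]
[(np.float64(-0.09), np.float64(0.76), np.float64(-0.0)), (np.float64(-0.1), np.float64(0.4), np.float64(0.0)), (np.float64(0.01), np.float64(0.03), np.float64(0.25)), (np.float64(0.27), np.float64(-0.11), np.float64(0.78)), (np.float64(0.23), np.float64(-0.28), np.float64(0.71))]
```

View pics/top2.png

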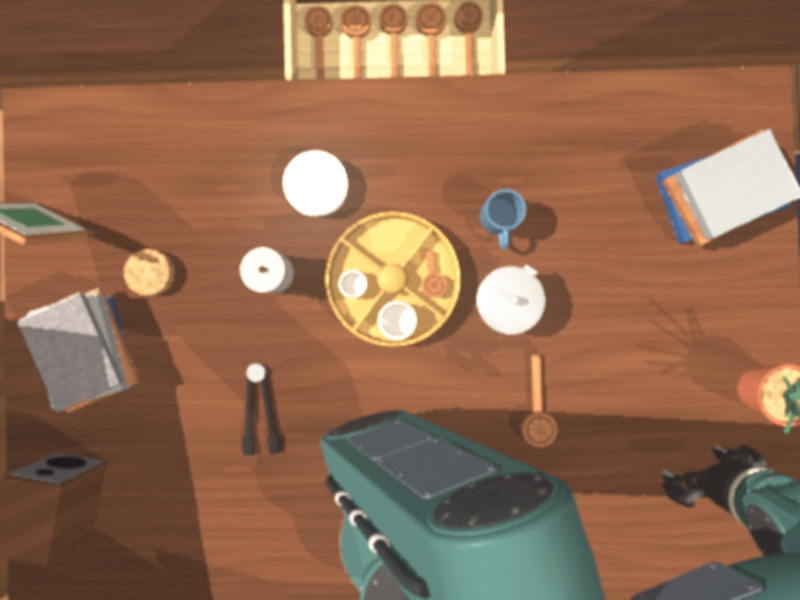

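The tray hub is at about (392,278) in the picture. The large ramekin is on the near side at (397,320), the bowl is on the right at (511,299), and the empty compartment is at the far side. The caddy is left at (266,270). The tray therefore has to turn about +80° counter-clockwise, pushed on the far-left divider from inside the empty compartment. Next I'll measure this precisely.

```bash
cat >> h.py <<'E'
from scipy.optimize import least_squares
def circ(P,r=None):
    c0=np.median(P,0)
    if r: 
        f=lambda p:np.hypot(*(P-p).T)-r; return least_squares(f,c0,loss="soft_l1",f_scale=.002).x
    f=lambda p:np.hypot(*(P-p[:2]).T)-p[2]; return least_squares(f,[*c0,.05],loss="soft_l1",f_scale=.002).x
def near(W,c,r): return W[np.hypot(W[...,0]-c[0],W[...,1]-c[1])<r]
def div_angle(W,c,lo=.043,hi=.053):
    "divider cross angle mod 90 from tops"
    P=near(W,c,.125); P=P[(P[:,2]>lo)&(P[:,2]<hi)]; d=P[:,:2]-c; r=np.hypot(*d.T); m=(r>.045); d=d[m]; th=np.degrees(np.arctan2(d[:,1],d[:,0]))
    g=np.arange(0,90,.25); rr=r[m]
    sc=[(np.abs(rr*np.sin(np.radians((th-a+45)%90-45)))<.004).sum() for a in g]
    sc=np.convolve(np.r_[sc[-8:],sc,sc[:8]],np.ones(5),"same")[8:-8]
    return g[np.argmax(sc)],max(sc)/5,len(d)
def ramekin(W,c,a):
    "large ramekin centre: rim points z>.057, around angle a"
    g=c+.086*np.array([np.cos(np.radians(a)),np.sin(np.radians(a))])
    P=near(W,g,.065); P=P[(P[:,2]>.057)&(P[:,2]<.072)]; return P
E
python3 - <<'E'
from h import *
W=np.load("top.npy")
def px(u,v): return W[int(v/1.5625),int(u/1.5625)]
h=px(392,278); b=px(511,299); print("hub",h,"bowl",b)
P=near(W,h[:2],.15); r=np.hypot(*(P[:,:2]-h[:2]).T)
Q=P[(r>.122)&(P[:,2]>.034)&(P[:,2]<.047)]; t=circ(Q[:,:2]); print("tray wall fit",t,len(Q))
H=near(W,h[:2],.04); H=H[(H[:,2]>.05)&(H[:,2]<.062)]; print("hub fit",circ(H[:,:2]),H[:,:2].mean(0),len(H), np.median(H[:,2]))
B=near(W,b[:2],.09); B=B[B[:,2]>.03]
for lo,hi in((.03,.06),(.06,.08),(.08,.1),(.1,.13)):
    q=B[(B[:,2]>lo)&(B[:,2]<hi)]
    if len(q)>3: print("bowl",lo,len(q),(q[:,:2].max(0)+q[:,:2].min(0))/2,np.ptp(q[:,:2],axis=0), q.mean(0))
c=t[:2]; print("div",div_angle(W,c))
R=ramekin(W,c,185); print("ram",len(R),circ(R[:,:2]),(R[:,:2].max(0)+R[:,:2].min(0))/2,np.ptp(R[:,:2],axis=0))
ca=px(266,270)[:2]
C=near(W,ca,.07); C=C[C[:,2]>.1]; print("caddy",(C[:,:2].max(0)+C[:,:2].min(0))/2)
im=cv2.imread("pics/top.png"); x0,y0=np.array([300,180])/1.5625
cv2.imwrite("pics/crop.png",cv2.resize(im[120:235,190:360],None,fx=4.5,fy=4.5,interpolation=cv2.INTER_CUBIC))
s=bot.capture("side"); cv2.imwrite("pics/side.png",s["frame"])
E
```

```text
hub [0.55414201 0.02016652 0.05399176] bowl [ 0.50207788 -0.21154495  0.11073785]
tray wall fit [0.55039185 0.01625099 0.13349283] 649
hub fit [0.55080712 0.01648008 0.01785817] [0.55065146 0.01669499] 194 0.05289264193114884
bowl 0.06 292 [ 0.5006558  -0.21846403] [0.13319977 0.13188808] [ 0.50214194 -0.21635336  0.07769638]
bowl 0.08 1151 [ 0.49949114 -0.21878934] [0.13004089 0.1270115 ] [ 0.49962496 -0.21684542  0.0862688 ]
bowl 0.1 36 [ 0.49896635 -0.21739206] [0.01818065 0.01802471] [ 0.49911263 -0.21684546  0.11341339]
div (np.float64(50.75), np.float64(164.0), 264)
ram 89 [0.46516293 0.00951261 0.03545678] [0.46643624 0.00840707] [0.07279946 0.07292658]
caddy [0.57162831 0.26973744]
```

View pics/crop.png

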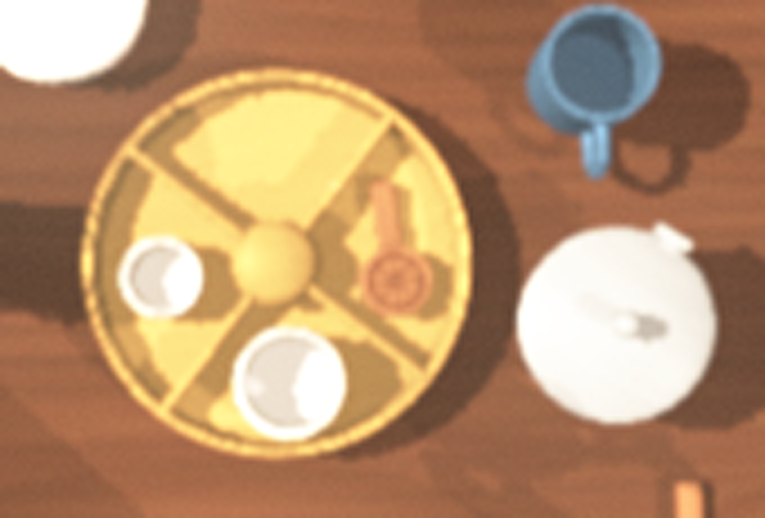

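View pics/side.png

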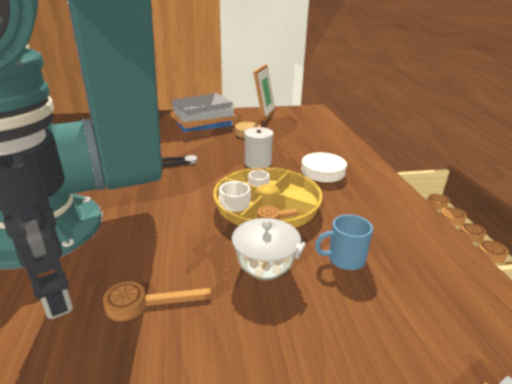

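```bash
cat >> h.py <<'E'
C=np.array([.5505,.0164])
def pose(th,z,r=.095,off=.018):
    t=np.radians(th); p=C+[r*np.cos(t)+off*np.sin(t), r*np.sin(t)-off*np.cos(t)]
    return np.array([*p,z]), th-90   # TCP, yaw of tool z
def rows(targets,s=None):
    s=s or bot.sense(); R=np.array(s["tcp_rot"]); p0=np.array(s["eef_pos"]); y0=np.degrees(np.arctan2(R[1,2],R[0,2]))
    for p,y in targets:
        print([[round(float(x),1) for x in R.T@(p-p0)*1000],[0,round(float(-((y-y0+180)%360-180)),1),0],0])
E
python3 - <<'E'
from h import *
rows([pose(35,.2),pose(35,.046)])
E
```

```text
[[-605.6, 42.2, -314.5], [0, -10.8, 0], 0]
[[-605.6, 196.2, -314.3], [0, -10.8, 0], 0]
```

{"fn": "carry_out", "kwargs": {
  "commands": [
    [[-15,1,-8],[0,0,0],0],
    [[-45,3,-23],[0,-1,0],0],
    [[-85,6,-44],[0,-2,0],0],
    [[-125,9,-65],[0,-3,0],0],
    [[-165,12,-86],[0,-4,0],0],
    [[-205,15,-106],[0,-5,0],0],
    [[-245,18,-127],[0,-6,0],0],
    [[-285,21,-148],[0,-7,0],0],
    [[-325,24,-169],[0,-8,0],0],
    [[-365,27,-190],[0,-9,0],0],
    [[-405,30,-210],[0,-10,0],0],
    [[-445,33,-231],[0,-10.8,0],0],
    [[-485,36,-252],[0,-10.8,0],0],
    [[-525,39,-273],[0,-10.8,0],0],
    [[-560,42,-291],[0,-10.8,0],0],
    [[-585,42,-304],[0,-10.8,0],0],
    [[-600,42,-311.5],[0,-10.8,0],0],
    [[-605.6,42,-314.5],[0,-10.8,0],0],
    [[-605.6,42,-314.5],[0,-10.8,0],0],
    [[-605.6,42,-314.5],[0,-10.8,0],0]
  ]
}}

```text
time: 2.1
eef_pos: [0.6381, 0.0555, 0.2003]
tcp_rot: [[-0.82, -0.0, 0.573], [-0.573, -0.0, -0.82], [0.0, -1.0, -0.0]]
force: [-0.8, -0.1, 0.1]
gripper_width: 0.002
```

```bash
python3 - <<'E'
from h import *
s=bot.sense(); print(s["time"],s["eef_pos"],s["q"],s["gripper_width"],s["force"]); print(pose(35,.2))
rows([pose(35,.15),pose(35,.075),pose(35,.046)])
c=bot.capture("wrist"); cv2.imwrite("pics/w1.png",c["frame"])
E
```

```text
2.1 [0.63808604 0.05553874 0.2003338 ] [-2.30548021e+00  2.73837355e+01  1.00411264e+01  7.26754533e+01
 -7.86827515e-03  1.42743026e+02] 0.0015043790757813548 [-0.82039845 -0.09544497  0.09386334]
(array([0.63864382, 0.05614502, 0.2       ]), -55)
[[-0.8, 50.3, -0.2], [0, -0.0, 0], 0]
[[-0.8, 125.3, -0.2], [0, -0.0, 0], 0]
[[-0.9, 154.3, -0.2], [0, -0.0, 0], 0]
```

View pics/w1.png

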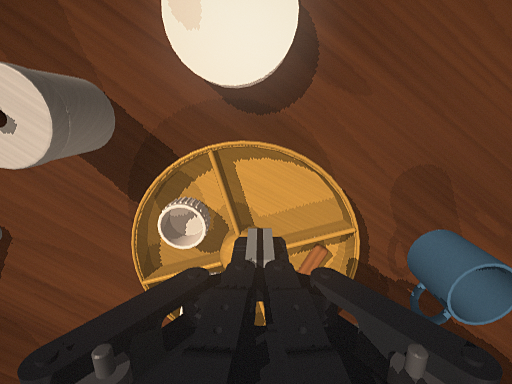

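The wrist view shows the shut fingertips at (260,240), above the empty compartment, with nothing in the way of a descent.

{"fn": "carry_out", "kwargs": {
  "commands": [
    [[0,15,0],[0,0,0],0],
    [[0,40,0],[0,0,0],0],
    [[0,65,0],[0,0,0],0],
    [[0,90,0],[0,0,0],0],
    [[0,110,0],[0,0,0],0],
    [[0,125,0],[0,0,0],0],
    [[0,135,0],[0,0,0],0],
    [[0,143,0],[0,0,0],0],
    [[0,149,0],[0,0,0],0],
    [[0,153,0],[0,0,0],0],
    [[0,154,0],[0,0,0],0],
    [[0,154,0],[0,0,0],0]
  ]
}}

```text
time: 3.35
eef_pos: [0.6389, 0.0559, 0.0465]
tcp_rot: [[-0.819, 0.0, 0.573], [-0.573, -0.0, -0.819], [-0.0, -1.0, 0.0]]
force: [0.8, 0.2, 0.5]
gripper_width: -0.004
```

```bash
python3 - <<'E'
from h import *
s=bot.sense(); print(s["time"],s["eef_pos"],s["force"])
rows([pose(t,.046) for t in np.linspace(36.5,59,16)])
c=bot.capture("side"); cv2.imwrite("pics/s2.png",cv2.resize(c["frame"][130:270,180:380],None,fx=4,fy=4))
E
```

```text
3.35 [0.63886195 0.05588939 0.04650896] [0.80582069 0.16147503 0.46037474]
[[-0.4, 0.5, -2.8], [0, -1.5, 0], 0]
[[-0.8, 0.5, -5.3], [0, -3.0, 0], 0]
[[-1.1, 0.5, -7.8], [0, -4.5, 0], 0]
[[-1.3, 0.5, -10.4], [0, -6.0, 0], 0]
[[-1.5, 0.5, -12.9], [0, -7.5, 0], 0]
[[-1.6, 0.5, -15.4], [0, -9.0, 0], 0]
[[-1.6, 0.5, -17.9], [0, -10.5, 0], 0]
[[-1.6, 0.5, -20.5], [0, -12.0, 0], 0]
[[-1.5, 0.5, -23.0], [0, -13.5, 0], 0]
[[-1.4, 0.5, -25.5], [0, -15.0, 0], 0]
[[-1.2, 0.5, -28.1], [0, -16.5, 0], 0]
[[-0.9, 0.5, -30.6], [0, -18.0, 0], 0]
[[-0.5, 0.5, -33.1], [0, -19.5, 0], 0]
[[-0.1, 0.5, -35.6], [0, -21.0, 0], 0]
[[0.4, 0.5, -38.1], [0, -22.5, 0], 0]
[[0.9, 0.5, -40.5], [0, -24.0, 0], 0]
```

View pics/s2.png

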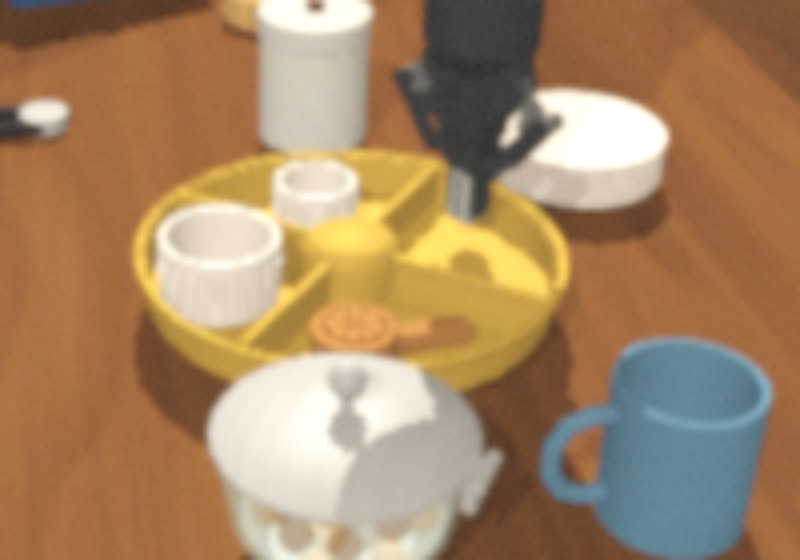

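The fingertip at (465,215) hovers well above the pan floor, inside the empty compartment and clear of the divider. The knuckles stay well above the ramekins. I'll lower it 8 mm and make contact.

{"fn": "carry_out", "kwargs": {
  "commands": [
    [[0,4,-2.8],[0,-1.5,0],0],
    [[-0.8,8.5,-5.3],[0,-3,0],0],
    [[-1.1,8.5,-7.8],[0,-4.5,0],0],
    [[-1.3,8.5,-10.4],[0,-6,0],0],
    [[-1.5,8.5,-12.4],[0,-7.2,0],0],
    [[-1.6,8.5,-14],[0,-8.2,0],0],
    [[-1.6,8.5,-15.4],[0,-9,0],0],
    [[-1.6,8.5,-16.6],[0,-9.8,0],0],
    [[-1.6,8.5,-17.9],[0,-10.5,0],0],
    [[-1.6,8.5,-19.2],[0,-11.2,0],0],
    [[-1.6,8.5,-20.5],[0,-12,0],0],
    [[-1.5,8.5,-21.7],[0,-12.7,0],0],
    [[-1.5,8.5,-23],[0,-13.5,0],0],
    [[-1.4,8.5,-24.3],[0,-14.2,0],0],
    [[-1.4,8.5,-25.5],[0,-15,0],0],
    [[-1.3,8.5,-26.8],[0,-15.7,0],0],
    [[-1.2,8.5,-28.1],[0,-16.5,0],0],
    [[-0.9,8.5,-30.6],[0,-18,0],0],
    [[-0.5,8.5,-33.1],[0,-19.5,0],0],
    [[-0.1,8.5,-35.6],[0,-21,0],0]
  ]
}}

```text
time: 5.4
eef_pos: [0.6182, 0.0853, 0.0378]
tcp_rot: [[-0.558, -0.0, 0.83], [-0.83, -0.0, -0.558], [0.0, -1.0, -0.0]]
force: [1.0, -1.4, -0.6]
gripper_width: 0.004
```

```bash
python3 - <<'E'
from h import *
s=bot.sense(); print(s["time"],s["eef_pos"],s["force"])
c=bot.capture("top"); W=cloud(c); print(div_angle(W,C))
R=ramekin(W,C,188); x=circ(R[:,:2])[:2]-C; print(len(R),np.degrees(np.arctan2(x[1],x[0]))%360,np.hypot(*x))
rows([pose(t,.038) for t in np.linspace(57.5,86,20)])
cv2.imwrite("pics/t3.png",cv2.resize(c["frame"][120:235,190:360],None,fx=4.5,fy=4.5,interpolation=cv2.INTER_CUBIC))
E
```

```text
5.4 [0.61818008 0.08525377 0.03777969] [ 0.96434002 -1.38331282 -0.61703972]
(np.float64(55.75), np.float64(81.0), 95)
67 189.45465318957042 0.08551532247981188
[[-0.4, -0.2, -1.7], [0, -1.3, 0], 0]
[[-0.8, -0.2, -4.2], [0, -2.8, 0], 0]
[[-1.1, -0.2, -6.7], [0, -4.3, 0], 0]
[[-1.4, -0.2, -9.2], [0, -5.8, 0], 0]
[[-1.6, -0.2, -11.8], [0, -7.3, 0], 0]
[[-1.7, -0.2, -14.3], [0, -8.8, 0], 0]
[[-1.7, -0.2, -16.8], [0, -10.3, 0], 0]
[[-1.7, -0.2, -19.3], [0, -11.8, 0], 0]
[[-1.6, -0.2, -21.9], [0, -13.3, 0], 0]
[[-1.5, -0.2, -24.4], [0, -14.8, 0], 0]
[[-1.3, -0.2, -26.9], [0, -16.3, 0], 0]
[[-1.0, -0.2, -29.4], [0, -17.8, 0], 0]
[[-0.7, -0.2, -32.0], [0, -19.3, 0], 0]
[[-0.2, -0.2, -34.4], [0, -20.8, 0], 0]
[[0.2, -0.2, -36.9], [0, -22.3, 0], 0]
[[0.8, -0.2, -39.4], [0, -23.8, 0], 0]
[[1.4, -0.2, -41.9], [0, -25.3, 0], 0]
[[2.0, -0.2, -44.3], [0, -26.8, 0], 0]
[[2.8, -0.2, -46.7], [0, -28.3, 0], 0]
[[3.6, -0.2, -49.1], [0, -29.8, 0], 0]
```

View pics/t3.png

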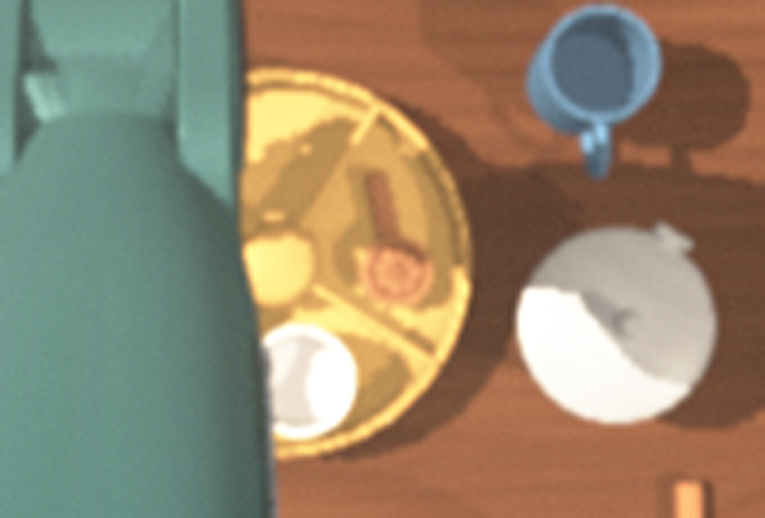

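The tray turned about 5° with a push of about 1.7 N, and the ramekin at (305,380) is riding along. The actual divider angle agrees with the commanded one, so I'll continue.

{"fn": "carry_out", "kwargs": {
  "commands": [
    [[-0.4,0,-1.7],[0,-1.3,0],0],
    [[-0.8,0,-4.2],[0,-2.8,0],0],
    [[-1.1,0,-6.7],[0,-4.3,0],0],
    [[-1.4,0,-9.2],[0,-5.8,0],0],
    [[-1.6,0,-11.8],[0,-7.3,0],0],
    [[-1.7,0,-14.3],[0,-8.8,0],0],
    [[-1.7,0,-16.8],[0,-10.3,0],0],
    [[-1.7,0,-19.3],[0,-11.8,0],0],
    [[-1.6,0,-21.9],[0,-13.3,0],0],
    [[-1.5,0,-24.4],[0,-14.8,0],0],
    [[-1.3,0,-26.9],[0,-16.3,0],0],
    [[-1,0,-29.4],[0,-17.8,0],0],
    [[-0.7,0,-32],[0,-19.3,0],0],
    [[-0.2,0,-34.4],[0,-20.8,0],0],
    [[0.2,0,-36.9],[0,-22.3,0],0],
    [[0.8,0,-39.4],[0,-23.8,0],0],
    [[1.4,0,-41.9],[0,-25.3,0],0],
    [[2,0,-44.3],[0,-26.8,0],0],
    [[2.8,0,-46.7],[0,-28.3,0],0],
    [[3.6,0,-49.1],[0,-29.8,0],0]
  ]
}}

```text
time: 7.45
eef_pos: [0.5755, 0.1096, 0.0378]
tcp_rot: [[-0.072, 0.0, 0.997], [-0.997, 0.0, -0.072], [-0.0, -1.0, 0.0]]
force: [0.8, -0.4, -0.4]
gripper_width: 0.002
```

```bash
python3 - <<'E'
from h import *
s=bot.sense(); print(s["time"],s["eef_pos"],s["force"])
c=bot.capture("top"); W=cloud(c); print(div_angle(W,C))
R=ramekin(W,C,217); x=circ(R[:,:2])[:2]-C; print(len(R),np.degrees(np.arctan2(x[1],x[0]))%360,np.hypot(*x))
rows([pose(t,.038) for t in np.linspace(87.5,116,20)])
E
```

```text
7.45 [0.575479   0.10964906 0.03778091] [ 0.80639764 -0.37339939 -0.4278954 ]
(np.float64(85.25), np.float64(132.0), 188)
94 219.03598064195225 0.08568617054625917
[[-0.6, -0.2, -2.5], [0, -1.5, 0], 0]
[[-0.9, -0.2, -5.0], [0, -3.0, 0], 0]
[[-1.2, -0.2, -7.5], [0, -4.5, 0], 0]
[[-1.5, -0.2, -10.0], [0, -6.0, 0], 0]
[[-1.7, -0.2, -12.5], [0, -7.5, 0], 0]
[[-1.8, -0.2, -15.0], [0, -9.0, 0], 0]
[[-1.8, -0.2, -17.6], [0, -10.5, 0], 0]
[[-1.8, -0.2, -20.1], [0, -12.0, 0], 0]
[[-1.7, -0.2, -22.6], [0, -13.5, 0], 0]
[[-1.5, -0.2, -25.2], [0, -15.0, 0], 0]
[[-1.3, -0.2, -27.7], [0, -16.5, 0], 0]
[[-1.0, -0.2, -30.2], [0, -18.0, 0], 0]
[[-0.7, -0.2, -32.7], [0, -19.5, 0], 0]
[[-0.3, -0.2, -35.2], [0, -21.0, 0], 0]
[[0.2, -0.2, -37.7], [0, -22.5, 0], 0]
[[0.8, -0.2, -40.2], [0, -24.0, 0], 0]
[[1.4, -0.2, -42.6], [0, -25.5, 0], 0]
[[2.1, -0.2, -45.1], [0, -27.0, 0], 0]
[[2.8, -0.2, -47.5], [0, -28.5, 0], 0]
[[3.6, -0.2, -49.9], [0, -30.0, 0], 0]
```

{"fn": "carry_out", "kwargs": {
  "commands": [
    [[-0.6,0,-2.5],[0,-1.5,0],0],
    [[-0.9,0,-5],[0,-3,0],0],
    [[-1.2,0,-7.5],[0,-4.5,0],0],
    [[-1.5,0,-10],[0,-6,0],0],
    [[-1.7,0,-12.5],[0,-7.5,0],0],
    [[-1.8,0,-15],[0,-9,0],0],
    [[-1.8,0,-17.6],[0,-10.5,0],0],
    [[-1.8,0,-20.1],[0,-12,0],0],
    [[-1.7,0,-22.6],[0,-13.5,0],0],
    [[-1.5,0,-25.2],[0,-15,0],0],
    [[-1.3,0,-27.7],[0,-16.5,0],0],
    [[-1,0,-30.2],[0,-18,0],0],
    [[-0.7,0,-32.7],[0,-19.5,0],0],
    [[-0.3,0,-35.2],[0,-21,0],0],
    [[0.2,0,-37.7],[0,-22.5,0],0],
    [[0.8,0,-40.2],[0,-24,0],0],
    [[1.4,0,-42.6],[0,-25.5,0],0],
    [[2.1,0,-45.1],[0,-27,0],0],
    [[2.8,0,-47.5],[0,-28.5,0],0],
    [[3.6,0,-49.9],[0,-30,0],0]
  ]
}}

```text
time: 9.5
eef_pos: [0.5255, 0.1097, 0.0378]
tcp_rot: [[0.437, 0.0, 0.9], [-0.9, 0.0, 0.437], [-0.0, -1.0, 0.0]]
force: [1.4, 0.4, 0.3]
gripper_width: -0.0
```

```bash
python3 - <<'E'
from h import *
s=bot.sense(); print(s["time"],s["eef_pos"],s["force"])
c=bot.capture("top"); W=cloud(c); print(div_angle(W,C))
R=ramekin(W,C,249); x=circ(R[:,:2])[:2]-C; print(len(R),np.degrees(np.arctan2(x[1],x[0]))%360,np.hypot(*x), (R[:,:2].max(0)+R[:,:2].min(0))/2-C)
rows([pose(t,.038) for t in np.linspace(117,126,10)])
E
```

```text
9.5 [0.52546045 0.1096617  0.03778284] [1.38924701 0.3919247  0.33639489]
(np.float64(25.0), np.float64(140.4), 246)
89 248.71517967379214 0.08544353945127178 [-0.0319639  -0.07918895]
[[-0.3, -0.2, -1.6], [0, -1.0, 0], 0]
[[-0.6, -0.2, -3.3], [0, -2.0, 0], 0]
[[-0.9, -0.2, -4.9], [0, -3.0, 0], 0]
[[-1.1, -0.2, -6.6], [0, -4.0, 0], 0]
[[-1.3, -0.2, -8.3], [0, -5.0, 0], 0]
[[-1.4, -0.2, -10.0], [0, -6.0, 0], 0]
[[-1.5, -0.2, -11.7], [0, -7.0, 0], 0]
[[-1.6, -0.2, -13.3], [0, -8.0, 0], 0]
[[-1.7, -0.2, -15.0], [0, -9.0, 0], 0]
[[-1.7, -0.2, -16.7], [0, -10.0, 0], 0]
```

{"fn": "carry_out", "kwargs": {
  "commands": [
    [[-0.3,0,-1.6],[0,-1,0],0],
    [[-0.6,0,-3.3],[0,-2,0],0],
    [[-0.9,0,-4.9],[0,-3,0],0],
    [[-1.1,0,-6.6],[0,-4,0],0],
    [[-1.2,0,-8.0],[0,-4.8,0],0],
    [[-1.3,0,-9.1],[0,-5.5,0],0],
    [[-1.4,0,-10],[0,-6,0],0],
    [[-1.4,0,-10.9],[0,-6.5,0],0],
    [[-1.5,0,-11.7],[0,-7,0],0],
    [[-1.5,0,-12.5],[0,-7.5,0],0],
    [[-1.6,0,-13.3],[0,-8,0],0],
    [[-1.6,0,-13.8],[0,-8.3,0],0],
    [[-1.6,0,-14.2],[0,-8.5,0],0],
    [[-1.6,0,-14.2],[0,-8.5,0],0],
    [[-1.6,0,-14.2],[0,-8.5,0],0]
  ]
}}

```text
time: 11.05
eef_pos: [0.5121, 0.1049, 0.0378]
tcp_rot: [[0.563, -0.0, 0.826], [-0.826, -0.0, 0.563], [0.0, -1.0, -0.0]]
force: [0.5, 0.4, -0.2]
gripper_width: -0.005
```

```bash
cat > m.py <<'E'
from h import *
s=bot.sense(); print(s["time"],s["eef_pos"],s["force"])
A=lambda x:(round(float(np.degrees(np.arctan2(x[1],x[0]))%360),2),round(float(np.hypot(*x)),4))
for k in range(2):
    c=bot.capture("top"); W=cloud(c); print("div",div_angle(W,C))
    R=ramekin(W,C,257); print("ram",len(R),A(circ(R[:,:2])[:2]-C),A((R[:,:2].max(0)+R[:,:2].min(0))/2-C))
    P=near(W,C,.15); r=np.hypot(*(P[:,:2]-C).T); Q=P[(r>.122)&(P[:,2]>.034)&(P[:,2]<.047)]; print("tray",circ(Q[:,:2]))
    B=near(W,[.4995,-.218],.09); B=B[(B[:,2]>.075)&(B[:,2]<.1)]; q=B[np.hypot(*(B[:,:2]-[.4995,-.218]).T)<.067,:2]
    print("bowl",A((q.max(0)+q.min(0))/2-C), A(q.mean(0)-C))
    K=near(W,[.499,-.217],.02); K=K[K[:,2]>.1]; print("knob",A((K[:,:2].max(0)+K[:,:2].min(0))/2-C))
cv2.imwrite("pics/m%d.png"%(s["time"]*100),cv2.resize(c["frame"][110:245,190:380],None,fx=4,fy=4,interpolation=cv2.INTER_CUBIC))
E
python3 m.py
```

```text
11.05 [0.51210236 0.10489116 0.03776   ] [ 0.4773965   0.37980807 -0.19633868]
div (np.float64(33.5), np.float64(131.0), 230)
ram 92 (257.07, 0.0855) (256.65, 0.085)
tray [0.55023919 0.01624493 0.13351232]
bowl (257.78, 0.2396) (257.53, 0.2383)
knob (257.55, 0.2393)
div (np.float64(33.25), np.float64(128.6), 230)
ram 93 (257.15, 0.0856) (256.63, 0.0851)
tray [0.55016118 0.01620335 0.1336323 ]
bowl (257.78, 0.2399) (257.63, 0.238)
knob (257.56, 0.2394)
```

The ramekin is within about 0.6° of the bowl line. I'll back off the divider, lift straight up, and check again.

{"fn": "carry_out", "kwargs": {
  "commands": [
    [[0,0,3],[0,0,0],0],
    [[0,0,8],[0,0,0],0],
    [[0,0,13],[0,0,0],0],
    [[0,0,15],[0,0,0],0],
    [[0,-10,15],[0,0,0],0],
    [[0,-30,15],[0,0,0],0],
    [[0,-60,15],[0,0,0],0],
    [[0,-95,15],[0,0,0],0],
    [[0,-130,15],[0,0,0],0],
    [[0,-160,15],[0,0,0],0],
    [[0,-180,15],[0,0,0],0],
    [[0,-190,15],[0,0,0],0],
    [[0,-190,15],[0,0,0],0],
    [[0,-190,15],[0,0,0],0],
    [[0,-190,15],[0,0,0],0]
  ]
}}

```text
time: 12.65
eef_pos: [0.5241, 0.1134, 0.2267]
tcp_rot: [[0.563, -0.002, 0.826], [-0.826, -0.0, 0.563], [-0.001, -1.0, -0.002]]
force: [0.5, -0.3, 0.3]
gripper_width: -0.002
```

```bash
python3 m.py; ls pics
```

```text
12.65 [0.5240518 0.1133659 0.2266732] [ 0.48207529 -0.26550139  0.29679828]
div (np.float64(33.5), np.float64(156.6), 258)
ram 97 (257.11, 0.0855) (256.62, 0.085)
tray [0.55015046 0.0162178  0.13361579]
bowl (257.76, 0.2397) (257.57, 0.2381)
knob (257.58, 0.2395)
div (np.float64(33.25), np.float64(143.6), 243)
ram 96 (257.09, 0.0854) (256.63, 0.085)
tray [0.55026835 0.01618967 0.13350122]
bowl (257.76, 0.2398) (257.59, 0.2382)
knob (257.58, 0.2397)
crop.png
m1105.png
m1265.png
s2.png
side.png
t3.png
top.png
top2.png
w1.png
```

View pics/m1265.png

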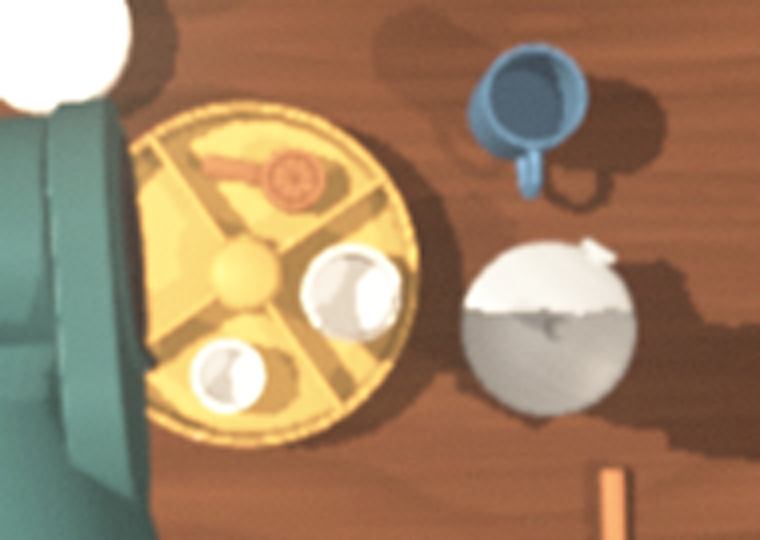

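```bash
python3 -c "
from bench import bot
print(bot.sense()['joint_vel']); bot.hand_in()"
```

```text
[-0.03145853 -0.14047688  0.26227014  0.21626204 -0.04123587 -0.04549794]
the job is handed in; nothing more can be done
```

I turned the tray about 72° with the shut fingers in the empty compartment, one finger pushing on a single divider with about 1–2 N. The large ramekin now stands in front of the candy bowl. I then backed off the divider, lifted the gripper clear and handed in at about 13 s.

**Alignment:** the last picture shows the hub at (245,272), the ramekin at (352,292) and the bowl at (548,328) in one line. The measured directions from the tray's axis are:
- **Bowl:** 257.6–257.8°.
- **Ramekin:** 257.1° by one fit and 256.6° by another, so it is within about 1° of the line.
- **Tray's own +x axis:** about 258.4°, within 1° on the other side.

**At rest:** repeat measurements after I let go did not change.

**Other things:** the bowl measured in the same place before and after, and the ramekins and mould rode along untouched. The arm hid part of the left side in the last picture, so I did not measure the caddy, saucers or tong again. The fingers never went near them, and the wrist force stayed under 2 N at every reading.

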